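# Show a marked well to the bench camera in a plate-reading mirror

### The arm

A 6-joint arm with a two-finger parallel gripper is mounted at the origin on the work surface. World frame = base frame: x ahead of the robot, y to its left, z up, the work surface at z = 0. Lengths are in m, angles in rad, forces in N, time in s.
With the tool pointing down it reaches from about 0.3 to 0.85 m from the base axis. Payload 4.2 kg.
Tool frame: the origin (TCP) lies at the very end of the fingers, on their centre line; the grasp point (between the pads) lies 19 mm behind it (ctrl.tcp_to_grasp is the distance from the TCP to the grasp point, in m); z points along the fingers, y is the line along which they close (so a half turn about z gives the same grasp; the last joint's range is limited). The gripper opens to 91 mm and grips with 3 to 60 N. Pads are 32 mm wide; open, the fingers measure 118 mm over their backs; the gripper's body (76 mm by 178 mm) begins 60 mm behind the grasp point.
Start: joints at [-1.209, 0.32, 1.565, -0, 1.257, -0.02], TCP at [0.214, -0.534, 0.181] pointing down, gripper open.
Joint ranges: [-3.11, 3.11], [-0.84, 2.01], [0.21, 2.61], [-1.34, 4.49], [0.05, 2.63], [-2.56, 2.56]. Speed limits (rad/s): [2.57, 2.57, 3.14, 3.14, 3.14, 3.14].

### API

Orientations are given as a 3x3 rotation matrix whose columns are the frame's x, y, z axes.
In Python, from rig import ctrl, claw, readout, grab_frame, calibration, spot_in, tip_of gives the robot as it stands. Calls block until the motion is done:
- ctrl.move_ptp(position, orientation): joint-space move of the TCP to a pose.
- ctrl.move_l(position, frame=None, velocity=0.15): straight line of the TCP; frame=None keeps the orientation; velocity is the mean speed in m/s.
- ctrl.movej(angles): joint-space move.
- claw.grip(opening, squeeze=None): finger opening in m; squeeze is the grip in N (None keeps the last); returns when the fingers have stopped.
- ctrl.dwell(seconds).
- ctrl.ik(position, orientation): joint angles nearest the present ones, or None.
- readout.read_state(): the state.
- grab_frame(name): name is "scene" or "top" or "wrist"; returns the picture (384x512x3 uint8, red, green, blue); there is no depth.
- calibration(name): a dict with "fx", "fy", "cx", "cy" (pixels), "k1" (the pictures are not rectified: a ray, as slopes to the right and down, at radius r is drawn at 1 + k1 r^2 times it, then the intrinsics apply), "eye" and "rotation" of the camera in the world; the wrist camera has in their place "tool_from_camera" (4x4, takes a point from camera to tool coordinates, whose origin is the TCP and whose axes are the flange's). Camera axes: x right, y up, looking along -z (the intrinsics and any distortion apply to the point x, -y, -z); pixel columns grow to the right and rows downward; lengths in m; the calibration is good to about 2 mm. A picture is of the moment at which its call begins: read the wrist's pose just before it. calibration takes no time and is no camera call.
A pose or a line that the arm cannot do raises ctrl.MotionError and nothing moves.
- ctrl.hand_in(): hands the job in; it is judged then, once.
Trained networks look in the newest picture that a camera, given by its name, has taken for a name from the list of things; names that differ only in an ending like _2 or _b are one class to them, and where a whole thing is asked for, a point or a joint stands for the part that bears it (a point fixed in the world has none). Each returns a list of dicts, best first, with "p" (0 to 1); they miss things now and then, are a little off and sometimes report something else, mostly with a low value. They report only what shows in the picture. A call takes as long as a camera call. They do not tell look-alikes from the thing itself.
- spot_in(camera, target): "point" ([x, y, z] in m, in world coordinates, good to about 4 mm: the middle of the surface that is visible of it).
- tip_of(camera, target): "point" ([x, y, z] in m, in world coordinates, good to about 4 mm: a listed point, or the origin of a listed thing).
The state is a dict: "t": time; "joints": joint angles; "joint_vel": joint speeds; "effort": joint torques, N m; "position": TCP position; "tcp_rot": TCP orientation; "contact_force": force on the tool from outside, world axes, zero at the start; "ft_torque": the same for the moment, N m; "finger_gap": finger opening in m; "grasp_force": force on a finger pad.
Only numpy, scipy, OpenCV 4.12 (cv2) and the standard library are available. Lean on these libraries where they do the work, as an engineer would, in place of code of your own. Each camera call takes 0.05 s, during which the arm holds its last target. There are 200 camera calls.

### The job

The bench camera has to record the well with the steel disc by way of the plate-reading stand's tilting mirror. Slide the plate carriage until the disc is in line with the pointer at the middle of the stand, then take the mirror's lever by its handle and tilt the mirror until the camera sees the disc in the middle of the glass. Finish while still holding the handle steady at that angle, because a spring drops the mirror when it is let go; keep off the mirror glass and leave the camera and the other things on the bench where they are.

Things in the scene. Friction and masses are not known exactly. Their poses are not given: they have to be found in the camera images.
- stand: White stand fixed to the bench, base 180 x 270 x 12 mm, cheeks at y = +-125 mm, 146 mm high, open at +x. Origin: centre of its underside. x points to the camera, y along the carriage travel and the mirror's hinge line, z up. Steel pointer at the middle of the +x side (its tip at x 56, y 0, z 176 mm). Hinge line: x = 0, z = 62 mm.
- carriage (a joint): Position of the plate carriage on its rods, m, 0 to 0.11, growing to the stand's +y. About 2 N moves it; it stays where left. Aluminium frame 160 (x) by 145 mm (y), its flat top at z = 156 mm in the stand, with a clear 24-well plate (top at z = 170 mm, x from -33 to 52 mm).
- grip_top (a point): Middle of the top of the carriage's black upright grip, on its -x side: 22 mm (stand x) by 14 mm (stand y), 34 mm tall, top at z = 190 mm, at stand x = -72 mm. It moves with the carriage. Nothing else rises from the carriage within 27 mm of it.
- disc (a point): Middle of the underside of the dark steel disc, 15.6 mm across, 4 mm thick, lying in one well of the clear plate: the marker to be seen. It moves with the carriage along the stand's y, always at x = 0, z = 152 mm in the stand, 90 mm above the hinge line. In line with the pointer when its y in the stand is 0.
- tilt (a joint): Mirror angle t, rad, 0 to 1.1. At 0 (rest, on its stop) the glass faces up; growing, it turns to face the stand's +x (normal: x = sin t, z = cos t). A spring pulls it to 0: 0.5 N at the handle at rest, 1.6 N at 0.75 rad. With the disc above the hinge line, the camera sees it in mid-glass when t is half the angle, at the hinge line, between straight up and the lens.
- handle: Black round rod, 14 mm across, 55 mm long, along the stand's y, on the mirror's lever outside the -y cheek. Origin: its middle, at stand y = -168.5 mm; the lever bar is at its +y end. In the stand x = 0.085 sin(t - 0.6), z = 0.062 + 0.085 cos(t - 0.6) m at mirror angle t. Its axes turn with the mirror. Free space on both x sides and below.
- glass: Mirror glass, 104 mm (across the hinge line) by 134 mm, 4 mm thick, in a black tray 112 x 142 mm under the carriage. Not to be touched. Origin: the middle of the reflecting face, on the hinge line; its z axis is the normal out of the face.
- lens (a point): Centre of the front of the camera's lens, 28 mm across. The camera looks to the stand's -x, on the stand's middle plane (y = 0), 155 to 215 mm from the hinge line in x, clamped 47 to 137 mm high on a steel post (12 mm thick, 215 mm tall, round foot 80 mm across) 63 mm beyond the lens. Not to be moved.
- image: Not solid: the sight line of the disc's mirror image. Origin: middle of the glass, on the hinge line. The image lies 90 mm down its -z axis, behind the glass; its +z axis runs out to where the disc is seen in mid-glass; it turns by twice the mirror's angle. The camera sees the disc when the lens lies on the +z axis (lens at x = 0 in this frame).
- spectacles: Folded black spectacles, 130 x 55 x 10 mm, lying on the bench to the stand's +y side. To be left alone.
- slide_box: Grey box with a white lid, 87 x 102 x 36 mm, on the bench beyond the handle. To be left alone. Origin: centre of its underside.
- petri_dish: Round flat dish, 93 mm across, 15 mm tall, on the bench at the stand's +y, +x side. To be left alone. Origin: centre of its underside.
Not all that is in view belongs to the job. Of the things that look like the part that bears lens, the largest one is meant.

How it is judged:
By the outcome, as a careful person would: the job done as asked, in the order asked, and still so for the second after the job is handed in, while the arm keeps its last pose, push and grip.
It also fails if it takes over 48 s, if anything falls off the work surface, if the arm or the gripper's body presses on something with over 40 N, if the wrist force passes 120 N, or if a joint passes its speed limit or range.

## Working session

There is one attempt and no reset: what is moved stays moved. The work goes in short steps, each a Python script; the robot and the scene stay as the last script left them, time stands still between calls to the robot, and variables do not carry over. Pictures are saved under pics/ and viewed, at most 10 in all, crops included, and the job is handed in when it is done.

```bash
mkdir -p pics; ls
python3 - <<'E'
from rig import *
import cv2,numpy as np
ims=[]
for c in ("scene","top"):
    im=grab_frame(c); cv2.imwrite(f"pics/{c}0.png",cv2.cvtColor(im,cv2.COLOR_RGB2BGR))
    k=calibration(c); print(c,np.round(k["eye"],3),np.round(np.array(k["rotation"])[:,2],2))
    for n in ("stand","grip_top","disc","handle","glass","lens","slide_box","petri_dish","spectacles"):
        print(c,n,[(np.round(d["point"],3).tolist(),round(d["p"],2)) for d in tip_of(c,n)[:3]] if n!="spectacles" else [(np.round(d["point"],3).tolist(),round(d["p"],2)) for d in spot_in(c,n)[:3]])
print(readout.read_state()["t"])
E
```

```text
pics
scene [1.229 0.373 0.812] [0.61 0.33 0.72]
scene stand [([0.524, 0.08, -0.001], 0.56)]
scene grip_top [([0.46, 0.048, 0.19], 0.6)]
scene disc [([0.534, 0.032, 0.153], 0.97)]
scene handle [([0.516, -0.095, 0.132], 0.6)]
scene glass [([0.527, 0.078, 0.062], 0.63)]
scene lens [([0.78, 0.248, 0.041], 0.8), ([0.825, -0.003, 0.034], 0.71), ([0.683, 0.112, 0.053], 0.61)]
scene slide_box [([0.759, -0.112, 0.001], 0.68)]
scene petri_dish [([0.647, 0.305, -0.003], 0.72)]
scene spectacles [([0.481, 0.334, 0.011], 0.87)]
top [0.471 0.072 1.083] [-0.17  0.01  0.98]
top stand [([0.526, 0.08, -0.001], 0.79), ([0.652, 0.302, -0.002], 0.58)]
top grip_top [([0.533, 0.034, 0.15], 0.65), ([0.457, 0.049, 0.19], 0.42)]
top disc [([0.531, 0.035, 0.152], 0.85)]
top handle [([0.518, -0.095, 0.133], 0.6), ([0.526, 0.078, 0.001], 0.3)]
top glass [([0.524, 0.081, 0.063], 0.73)]
top lens [([0.679, 0.106, 0.048], 0.82), ([0.775, 0.247, 0.034], 0.75), ([0.823, -0.006, 0.037], 0.6)]
top slide_box [([0.764, -0.118, 0.002], 0.8)]
top petri_dish [([0.652, 0.299, -0.004], 0.93)]
top spectacles []
1.0
```

View pics/scene0.png

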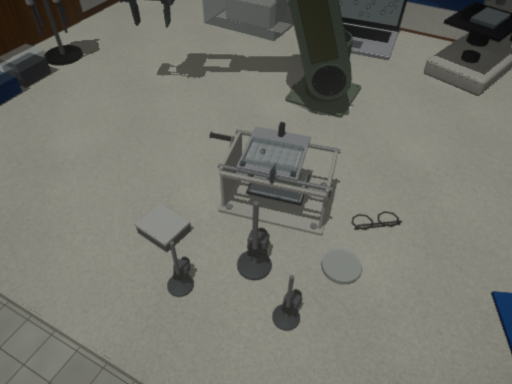

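View pics/top0.png

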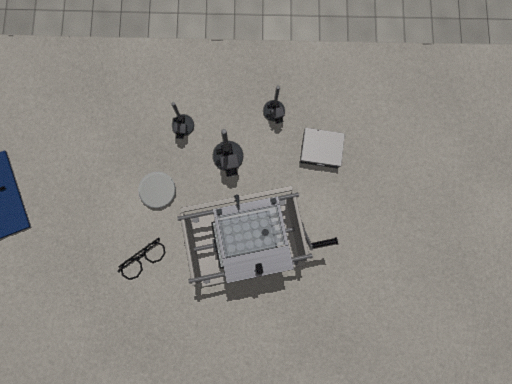

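The scene picture shows the stand at about (280,180), with the large camera in front of it at (257,245). The two smaller cameras, at (181,270) and (289,305), are decoys. The top picture agrees: the disc is at (265,232), the handle at (325,243) and the grip at (259,268). Next I'll take close wrist views and fit the stand pose.

```bash
cat > h.py <<'E'
from rig import *
import numpy as np, cv2, json
from scipy.optimize import least_squares
def tool(yaw,tilt=0.,flip=False):
    """tool down, closing (y) along stand y; tilt>0 leans the view to stand +x"""
    c,s=np.cos(yaw),np.sin(yaw); S=np.array([[c,-s,0],[s,c,0],[0,0,1]])
    z=np.array([np.sin(tilt),0,-np.cos(tilt)]); y=np.array([0,-1.,0]); 
    if flip: y=-y
    return S@np.c_[np.cross(y,z),y,z]
def fit(obs,w0=None):
    """obs: list of (name, point). p = x,y,yaw,carriage disc y, lens d, lens z"""
    def loc(n,p):
        return {"stand":(0,0,0),"glass":(0,0,.062),"disc":(0,p[3],.152),
         "handle":(.085*np.sin(-.6),-.1685,.062+.085*np.cos(.6)),"lens":(p[4],0,p[5]),
         "grip_top":(-.072,p[6],.19)}[n]
    def r(p):
        c,s=np.cos(p[2]),np.sin(p[2]); o=[]
        for n,q in obs:
            a=loc(n,p); o+=[p[0]+c*a[0]-s*a[1]-q[0],p[1]+s*a[0]+c*a[1]-q[1],a[2]-q[2]]
        return np.array(o)
    s=least_squares(r,[.525,.08,.18,-.047,.158,.05,-.03],loss="soft_l1",f_scale=.004)
    return s.x,r(s.x).reshape(-1,3)
E
cat > look.py <<'E'
from h import *
print(np.round(calibration("wrist")["tool_from_camera"],3).tolist())
obs=[("stand",[.524,.08,-.001]),("stand",[.526,.08,-.001]),("glass",[.527,.078,.062]),("glass",[.524,.081,.063]),
("disc",[.534,.032,.153]),("disc",[.531,.035,.152]),("handle",[.516,-.095,.132]),("handle",[.518,-.095,.133]),
("lens",[.683,.112,.053]),("lens",[.679,.106,.048]),("grip_top",[.46,.048,.19]),("grip_top",[.457,.049,.19])]
p,r=fit(obs); print(np.round(p,4))
yaw=p[2]; ex=np.array([np.cos(yaw),np.sin(yaw),0]); ey=np.array([-ex[1],ex[0],0]); O=np.array([p[0],p[1],0])
for i,(x,y,z,t) in enumerate([(-.06,-.06,.36,0.),(-.03,-.02,.33,.45)]):
    for fl in (True,False):
        try: ctrl.move_ptp(O+x*ex+y*ey+[0,0,z],tool(yaw,t,fl)); print(i,"flip",fl,readout.read_state()["t"],np.round(readout.read_state()["joints"],2)); break
        except ctrl.MotionError as e: print(i,fl,e)
    im=grab_frame("wrist"); cv2.imwrite(f"pics/w{i}.png",im[:,:,::-1])
    for n in ("stand","glass","disc","handle","lens","grip_top"):
        for d in tip_of("wrist",n)[:3]:
            print(n,np.round(d["point"],4).tolist(),round(d["p"],2))
            a=np.array(d["point"])
            ref=[np.array(q) for m,q in obs if m==n][0]
            if np.linalg.norm(a-ref)<.015: obs.append((n,a.tolist()))
p,r=fit(obs); print(np.round(p,4)); 
for (n,_),k in zip(obs,r): print(n,np.round(k*1e3,1))
json.dump(obs,open("obs.json","w"))
print(readout.read_state()["t"])
E
python3 look.py
```

```text
[[0.0, 0.97, 0.243, 0.068], [1.0, -0.0, -0.0, -0.0], [-0.0, 0.243, -0.97, -0.204], [0.0, 0.0, 0.0, 1.0]]
[ 0.5256  0.079   0.2116 -0.046   0.1584  0.0505 -0.0157]
0 flip True 3.25 [-0.01  0.1   1.41 -0.    1.63 -1.79]
stand [0.5171, -0.0948, 0.1313] 0.63
stand [0.5248, 0.0787, 0.0001] 0.6
glass [0.526, 0.0794, 0.0605] 0.55
disc [0.5373, 0.0309, 0.152] 0.96
handle [0.517, -0.1003, 0.1369] 0.84
lens [0.6836, 0.1105, 0.0444] 0.89
grip_top [0.4566, 0.0483, 0.1896] 0.7
1 flip True 4.225 [ 0.02 -0.12  1.78  0.09  1.03 -1.79]
stand [0.5254, 0.0771, 0.0011] 0.76
disc [0.5368, 0.0304, 0.151] 0.87
handle [0.5173, -0.0959, 0.1351] 0.98
lens [0.8243, -0.0087, 0.0322] 0.8
lens [0.6829, 0.1113, 0.0509] 0.58
lens [0.7759, 0.2468, 0.0303] 0.58
grip_top [0.4542, 0.0439, 0.1866] 0.6
[ 0.5256  0.0781  0.2165 -0.0471  0.16    0.0492 -0.0151]
stand [ 1.6 -1.9  1. ]
stand [-0.4 -1.9  1. ]
glass [-1.4  0.1  0. ]
glass [ 1.6 -2.9 -1. ]
disc [ 1.7  0.1 -1. ]
disc [ 4.7 -2.9  0. ]
handle [-1.1 -1.8  0.2]
handle [-3.1 -1.8 -0.8]
lens [-1.2  0.4 -3.8]
lens [2.8 6.4 1.2]
grip_top [-1.5 -0.2  0. ]
grip_top [ 1.5 -1.2  0. ]
stand [ 0.8 -0.6 -0.1]
glass [-0.4 -1.3  1.5]
disc [-1.6  1.2  0. ]
handle [-2.1  3.5 -4.7]
lens [-1.8  1.9  4.8]
grip_top [ 1.9 -0.5  0.4]
stand [ 0.2  1.  -1.1]
disc [-1.1  1.7  1. ]
handle [-2.4 -0.9 -2.9]
lens [-1.1  1.1 -1.7]
grip_top [4.3 3.9 3.4]
4.575
```

View pics/w0.png

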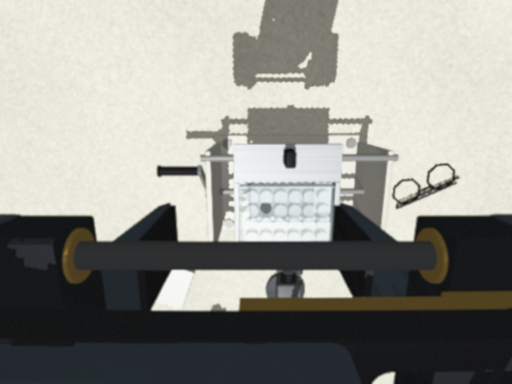

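View pics/w1.png

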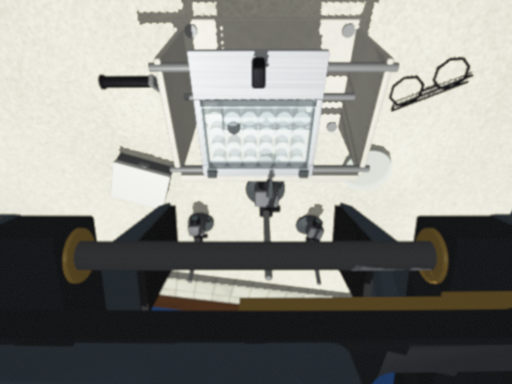

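w0 shows the rods level (left end (205,158), right end (395,157)), so the yaw is right. The grip is at (290,157), the disc at (266,208) and the handle at (180,171). w1 shows the grip at (259,72), the disc at (234,127) and the pointer near (268,165), consistent with the fit. Next I'll grip and slide the carriage.

```bash
cat > slide.py <<'E'
from h import *
p,_=fit(json.load(open("obs.json"))); yaw=p[2]; ex=np.array([np.cos(yaw),np.sin(yaw),0]); ey=np.array([-ex[1],ex[0],0]); O=np.array([p[0],p[1],0])
R=tool(yaw,0,True); W=lambda x,y,z:O+x*ex+y*ey+np.array([0,0,z])
claw.grip(.038,15)
ctrl.move_ptp(W(-.072,p[6],.25),R)
ctrl.move_l(W(-.072,p[6],.165),velocity=.1)
print(readout.read_state()["contact_force"])
claw.grip(0.0,15); s=readout.read_state(); print(s["finger_gap"],s["grasp_force"],np.round(s["contact_force"],1))
d=-p[3]; ctrl.move_l(W(-.072,p[6]+d,.165),velocity=.06)
s=readout.read_state(); print("moved",d,s["finger_gap"],np.round(s["contact_force"],1))
claw.grip(.038); s=readout.read_state(); print(np.round(s["contact_force"],1))
ctrl.move_l(W(-.072,p[6]+d,.25),velocity=.15)
ctrl.move_ptp(W(-.06,0,.36),R)
im=grab_frame("wrist"); cv2.imwrite("pics/w2.png",cv2.resize(im[60:260,120:400,::-1],None,fx=2.8,fy=2.8,interpolation=cv2.INTER_CUBIC))
np.save("w2.npy",im); s=readout.read_state(); np.savez("pose2",p=s["position"],R=s["tcp_rot"])
for n in ("stand","disc","grip_top","handle","lens","glass"):
    for q in tip_of("wrist",n)[:2]:
        v=np.array(q["point"])-O; print(n,np.round([v@ex,v@ey,v[2]],4),round(q["p"],2))
print(s["t"])
E
python3 slide.py
```

```text
[ 0.16025837 -0.09427509 -0.36966985]
0.0005406087945367022 0.0 [ 0.8 -0.8  0.4]
moved 0.0470767707020809 0.0004632448717372739 [-0.7  0.1  0.1]
[ 0.9  0.5 -0.6]
stand [-0.0008  0.0013 -0.0004] 0.72
disc [ 0.0009 -0.0472  0.1518] 0.87
handle [-0.0463 -0.1663  0.134 ] 0.64
lens [ 0.1621 -0.0015  0.0502] 0.94
glass [-0.0003  0.0018  0.0619] 0.55
10.575
```

View pics/w2.png

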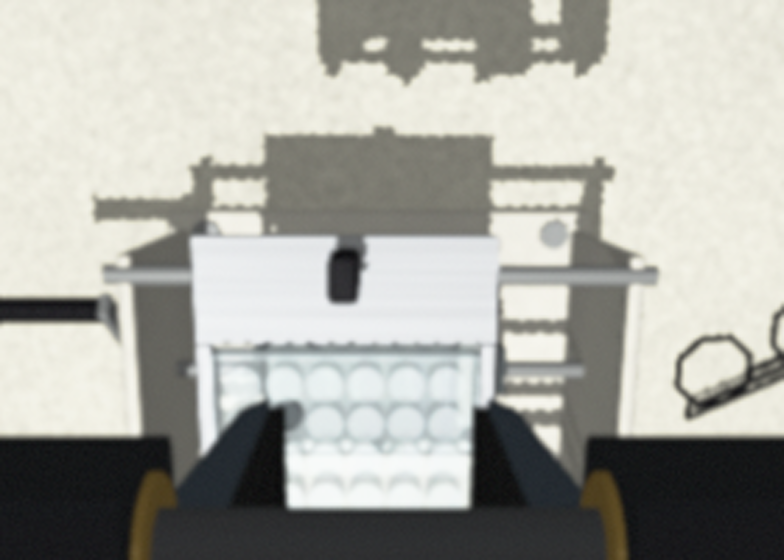

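The picture shows the grip unmoved at crop (344,262), so the fingers closed on nothing. I'll back-project its position and check the tool pose that was actually reached.

```bash
cat >> h.py <<'E'
def ray_w(u,v,pos,R):
    k=calibration("wrist"); K=np.array([[k["fx"],0,k["cx"]],[0,k["fy"],k["cy"]],[0,0,1.]])
    a=cv2.undistortPoints(np.array([[[u,v]]],float),K,np.array([k["k1"],0,0,0,0.]))[0,0]
    T=np.array(k["tool_from_camera"]); d=R@T[:3,:3]@np.array([a[0],-a[1],-1.]); return pos+R@T[:3,3],d
def at_z(u,v,z,pos,R):
    o,d=ray_w(u,v,pos,R); return o+d*(z-o[2])/d[2]
E
python3 - <<'E'
from h import *
p,_=fit(json.load(open("obs.json"))); yaw=p[2]; ex=np.array([np.cos(yaw),np.sin(yaw),0]); ey=np.array([-ex[1],ex[0],0]); O=np.array([p[0],p[1],0])
s=np.load("pose2.npz"); pos,R=s["p"],s["R"]; print(pos,np.round(R,3),np.round(tool(yaw,0,True),3).tolist())
st=lambda q:np.round([(q-O)@ex,(q-O)@ey,q[2]],4)
for n,u,v,z in [("grip top",344,277,.19),("grip bottom edge",344,302,.19),("disc",291,416,.156),("rodL",110,273,.15),("rodR",655,273,.15)]:
    print(n,st(at_z(u/2.8+120,v/2.8+60,z,pos,R)))
s=readout.read_state(); print(s["finger_gap"])
E
```

```text
[0.46629019 0.06517997 0.35817081] [[-0.977 -0.215 -0.004]
 [-0.215  0.977 -0.   ]
 [ 0.004  0.001 -1.   ]] [[-0.977, -0.215, 0.0], [-0.215, 0.977, 0.0], [0.0, 0.0, -1.0]]
grip top [-0.0746 -0.0142  0.19  ]
grip bottom edge [-0.0637 -0.0143  0.19  ]
disc [-0.0011 -0.0422  0.156 ]
rodL [-0.0709 -0.128   0.15  ]
rodR [-0.0709  0.1335  0.15  ]
0.037773104564298776
```

Run:
```python
from h import *
p,_=fit(json.load(open("obs.json"))); yaw=p[2]; ex=np.array([np.cos(yaw),np.sin(yaw),0]); ey=np.array([-ex[1],ex[0],0]); O=np.array([p[0],p[1],0])
R=tool(yaw,0,True); W=lambda x,y,z:O+x*ex+y*ey+np.array([0,0,z])
def show():
    s=readout.read_state(); q=s["position"]-O; print(np.round([q@ex,q@ey,q[2]],4),np.round(s["joints"],3),s["t"])
ctrl.move_ptp(W(-.072,-.0145,.25),R); show()
ctrl.move_l(W(-.072,-.0145,.168),velocity=.12); show()
a=grab_frame("wrist"); b=grab_frame("scene")
cv2.imwrite("pics/low.png",np.hstack([a,cv2.resize(b[80:240,170:383],(512,384))])[:,:,::-1][:,:,:].copy() if 0 else cv2.resize(np.hstack([a,cv2.resize(b[80:240,170:383],(512,384))])[:,:,::-1],(800,300)))
```

```text
[-0.0713 -0.0145  0.2509] [ 0.08   0.098  1.678  0.     1.365 -1.707] 11.4
[-0.071  -0.0146  0.1691] [ 0.081  0.149  1.827  0.     1.163 -1.707] 12.2333
```

View pics/low.png

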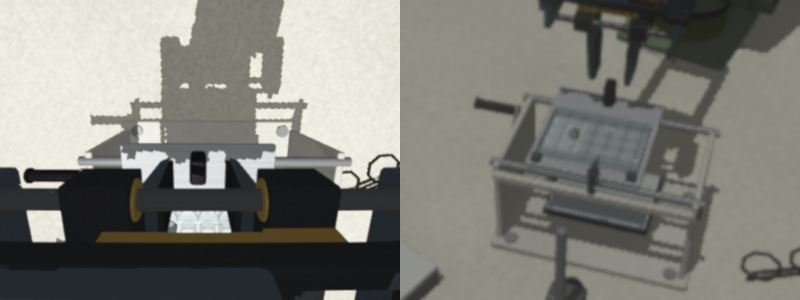

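Run:
```python
from h import *
k=calibration("scene"); w=calibration("wrist"); print(w["fx"],w["k1"],k["fx"],k["k1"])
p,_=fit(json.load(open("obs.json"))); yaw=p[2]; ex=np.array([np.cos(yaw),np.sin(yaw),0]); ey=np.array([-ex[1],ex[0],0]); O=np.array([p[0],p[1],0])
def pr(P):
    c=np.array(k["rotation"]).T@(np.array(P)-k["eye"]); a=np.array([c[0],-c[1]])/-c[2]; a*=1+k["k1"]*a@a
    return k["fx"]*a[0]+k["cx"],k["fy"]*a[1]+k["cy"]
s=readout.read_state(); P=s["position"]; R=np.array(s["tcp_rot"])
st=lambda x,y,z:O+x*ex+y*ey+np.array([0,0,z])
for n,q in [("tcp",P),("fingL",P+R[:,1]*.019),("fingR",P-R[:,1]*.019),("griptop",st(-.072,-.0145,.19)),("gripbot",st(-.072,-.0145,.156)),("ptr",st(.056,0,.176))]:
    u,v=pr(q); print(n,round(u,1),round(v,1),"in crop",round(400+(u-170)/213*400),round((v-80)/160*300))
im=grab_frame("scene"); cv2.imwrite("pics/low2.png",cv2.resize(im[90:190,230:340,::-1],(770,600),interpolation=cv2.INTER_CUBIC))
```

```text
309.1310440017946 -0.019534183887831378 418.55967272317133 0.010332117002394125
tcp 282.0 130.2 in crop 610 94
fingL 289.5 131.6 in crop 624 97
fingR 274.6 128.8 in crop 596 92
griptop 282.7 123.2 in crop 612 81
gripbot 281.8 134.2 in crop 610 102
ptr 275.6 162.1 in crop 598 154
```

View pics/low2.png

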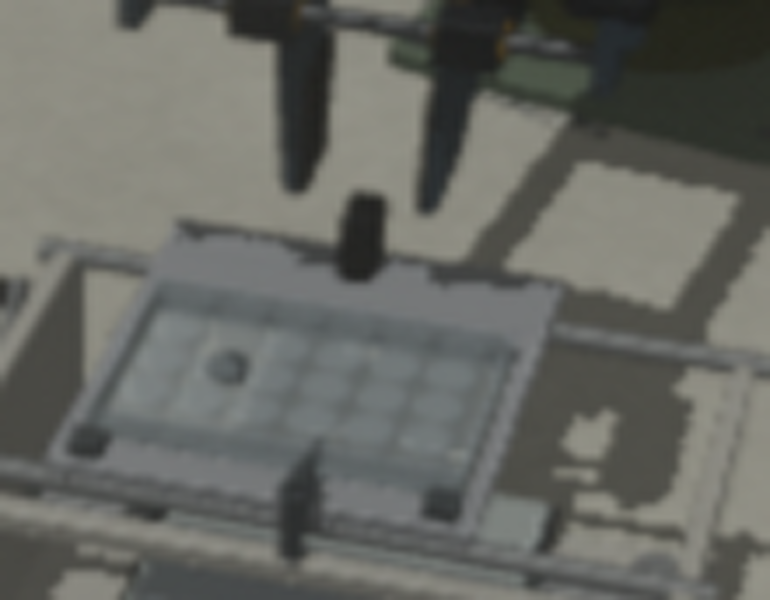

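The scene crop shows both fingertips, at (295,190) and (430,212), about 20 mm higher than the TCP projection. They're level with the grip's top at (362,195), so the fingers really are too high. I'll feel my way down with the force readout.

Run:
```python
from h import *
p,_=fit(json.load(open("obs.json"))); yaw=p[2]; ex=np.array([np.cos(yaw),np.sin(yaw),0]); ey=np.array([-ex[1],ex[0],0]); O=np.array([p[0],p[1],0])
W=lambda x,y,z:O+x*ex+y*ey+np.array([0,0,z])
z=.166; f0=readout.read_state()["contact_force"]
while z>.140:
    z-=.003; ctrl.move_l(W(-.073,-.0145,z),velocity=.06)
    s=readout.read_state(); f=s["contact_force"]-f0; print(round(s["position"][2],4),np.round(f,1))
    if np.linalg.norm(f)>3: break
if np.linalg.norm(f)>3: ctrl.move_l(W(-.073,-.0145,z+.008),velocity=.05)
claw.grip(0,10); s=readout.read_state(); print(s["finger_gap"],s["grasp_force"],np.round(s["contact_force"],1),s["t"])
```

```text
0.1628 [ 0.3 -0.6  0.9]
0.1598 [-0.6 -0.9 -0.1]
0.1568 [-1.  -1.4  0.3]
0.1538 [ 0.3 -0.8  0.5]
0.1508 [-1.  -0.5  0.4]
0.1478 [-0.5 -0.3  0.6]
0.1448 [-0.2 -1.   0.5]
0.1418 [-0.7 -0.2 -0.3]
0.1388 [-0.2 -1.  -0.4]
0.013864121552917946 9.999974370002747 [ 0.8 -1.2  0.6] 15.125
```

The grip is held (gap 13.9 mm), so the fingers really end about 20 mm short of the nominal TCP. I'll slide now and compare the disc with the pointer.

Run:
```python
from h import *
p,_=fit(json.load(open("obs.json"))); yaw=p[2]; ex=np.array([np.cos(yaw),np.sin(yaw),0]); ey=np.array([-ex[1],ex[0],0]); O=np.array([p[0],p[1],0])
R=tool(yaw,0,True); W=lambda x,y,z:O+x*ex+y*ey+np.array([0,0,z])
ctrl.move_l(W(-.073,-.0145+.045,.139),velocity=.06)
s=readout.read_state(); print(s["finger_gap"],np.round(s["contact_force"],1)); q=s["position"]-O; print("grip y",q@ey)
claw.grip(.038); ctrl.move_l(W(-.073,-.0145+.045,.25),velocity=.2)
ctrl.move_ptp(W(-.13,0,.40),tool(yaw,.25,True))
s=readout.read_state(); im=grab_frame("wrist"); np.savez("pose3",p=s["position"],R=s["tcp_rot"],im=im)
cv2.imwrite("pics/w3.png",cv2.resize(im[30:210,136:376,::-1],None,fx=3.3,fy=3.3,interpolation=cv2.INTER_CUBIC))
for c in ("wrist","top","scene"):
    if c!="wrist": grab_frame(c)
    for n in ("disc","grip_top","stand"):
        for d in tip_of(c,n)[:1]:
            v=np.array(d["point"])-O; print(c,n,np.round([v@ex,v@ey,v[2]],4),round(d["p"],2))
print(s["t"])
```

```text
0.0140178418383153 [0.4 2.  0.7]
grip y 0.03139016907580437
wrist disc [-0.0006  0.0004  0.1507] 0.95
wrist grip_top [-0.0745  0.031   0.1898] 0.56
top disc [-0.001   0.0022  0.1503] 0.82
top stand [-0.0009  0.0021 -0.0003] 0.69
scene disc [0.0014 0.0009 0.1564] 0.7
scene grip_top [-0.0699  0.0318  0.1904] 0.61
scene stand [-0.0003 -0.0022  0.0023] 0.79
18.0
```

View pics/w3.png

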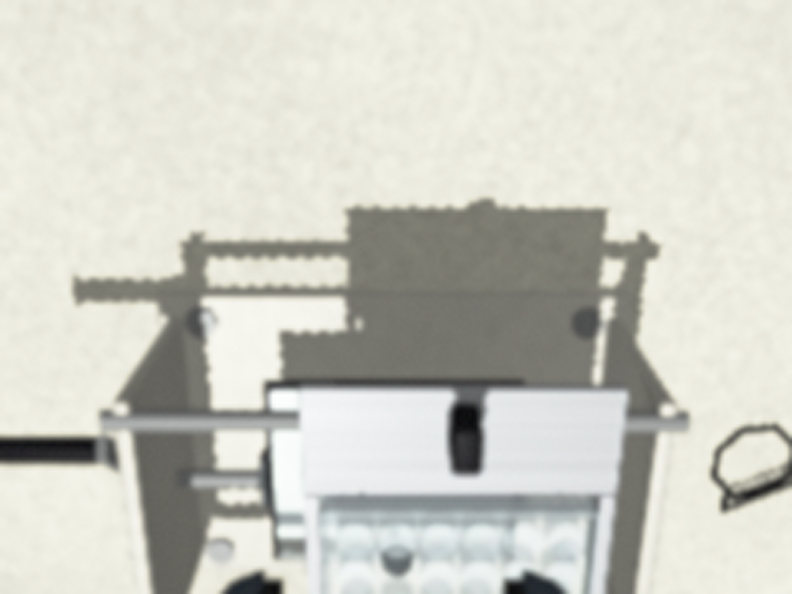

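The disc is at crop (398,560). The stand's mid-line, taken from the rod ends at (100,420) and (688,420), is at about 395, so the disc is within 1 mm of the pointer line. The networks agree to within about 1 mm. Next is the handle.

```bash
cat > hold.py <<'E'
from h import *
p,_=fit(json.load(open("obs.json"))); yaw=p[2]; ex=np.array([np.cos(yaw),np.sin(yaw),0]); ey=np.array([-ex[1],ex[0],0]); O=np.array([p[0],p[1],0])
W=lambda x,y,z:O+x*ex+y*ey+np.array([0,0,z])
L=.041; Y=-.175
hx,hz=lambda t:.085*np.sin(t-.6),lambda t:.062+.085*np.cos(t-.6)
z=np.array([0,0,-1.]); cand=[np.c_[np.cross(y,z),y,z] for y in (ex,-ex)]
def show(m):
    s=readout.read_state(); q=s["position"]-O
    print(m,np.round([q@ex,q@ey,q[2]],4),"F",np.round([s["contact_force"]@ex,s["contact_force"]@ey,s["contact_force"][2]],1),round(s["finger_gap"],4),round(s["grasp_force"],1),round(s["t"],2)); return s
E
python3 - <<'E'
from hold import *
ctrl.move_l(W(-.12,-.1,.30),velocity=.25)
q=readout.read_state()["joints"]; best=min((c for c in cand if ctrl.ik(W(hx(0),Y,.22),c) is not None),key=lambda c:abs(np.array(ctrl.ik(W(hx(0),Y,.22),c))-q).max())
claw.grip(.05,15)
ctrl.move_ptp(W(hx(0)+.002,Y,.22),best); show("above")
ctrl.move_l(W(hx(0)+.002,Y,hz(0)-L),velocity=.12); show("at")
im=grab_frame("wrist"); cv2.imwrite("pics/w4.png",im[:,:,::-1])
for n in ("handle",):
    for c in ("wrist","scene","top"):
        if c!="wrist": grab_frame(c)
        for d in tip_of(c,n)[:1]:
            v=np.array(d["point"])-O; print(c,n,np.round([v@ex,v@ey,v[2]],4),round(d["p"],2))
claw.grip(0,15); show("closed")
E
```

```text
above [-0.0461 -0.1749  0.2202] F [ 0.3 -0.5 -0. ] 0.0501 0.0 21.15
at [-0.0454 -0.1752  0.0919] F [-0.   0.7  0.7] 0.05 0.0 22.38
wrist handle [-0.0469 -0.1676  0.1377] 0.67
scene handle [-0.0467 -0.1666  0.1329] 0.57
top handle [ 0.191  -0.2425  0.0005] 0.72
closed [-0.0466 -0.1749  0.0911] F [-2.2  0.   1.7] 0.0135 15.0 23.32
```

The rod is gripped. I'll press it lightly against the rest stop to calibrate x, then follow the arc.

Run:
```python
from hold import *
x=-.046
while x>-.054:
    x-=.001; ctrl.move_l(W(x,Y,hz(0)-L),velocity=.03); s=show("stop?")
    if abs(s["contact_force"]@ex)>7: break
```

```text
stop? [-0.0468 -0.1749  0.091 ] F [ 0.2  0.1 -1. ] 0.0136 15.0 23.57
stop? [-0.0472 -0.1749  0.0908] F [ 4.   1.1 -5.8] 0.0137 15.0 23.82
stop? [-0.0476 -0.1749  0.0906] F [ 6.   0.3 -8.4] 0.0134 15.0 24.07
stop? [-0.0483 -0.1749  0.0903] F [  7.4   1.1 -10.7] 0.0137 15.0 24.32
```

Run:
```python
from hold import *
dx=.0011; T=.5*np.arctan2(.160,.0493-.062); print("t",T)
claw.grip(0,10)
for t in np.linspace(0.08,T,9):
    ctrl.move_l(W(hx(t)+dx,Y,hz(t)-L),velocity=.05); s=show(round(t,3))
cx,cz=hx(T)+dx,hz(T)-L
for _ in range(2):
    q=s["position"]-O; cx+=hx(T)+dx-q@ex; cz+=hz(T)-L-q[2]
    ctrl.move_l(W(cx,Y,cz),velocity=.03); ctrl.dwell(.3); s=show("fine")
im=grab_frame("scene"); 
cv2.imwrite("pics/end.png",cv2.resize(im[90:290,190:390,::-1],(600,600),interpolation=cv2.INTER_CUBIC))
for n in ("handle","disc"):
    for d in tip_of("scene",n)[:1]:
        v=np.array(d["point"])-O; print(n,np.round([v@ex,v@ey,v[2]],4),round(d["p"],2))
```

```text
t 0.8250026281472205
0.08 [-0.0415 -0.1749  0.095 ] F [-0.7  0.1 -3.1] 0.0135 10.0 24.88
0.173 [-0.034  -0.175   0.0992] F [-3.2  0.5  4.8] 0.014 10.0 25.19
0.266 [-0.0263 -0.1751  0.102 ] F [-3.4  1.3  5.4] 0.0136 10.0 25.5
0.359 [-0.0185 -0.1752  0.104 ] F [-2.4  1.1  5.2] 0.0136 10.0 25.81
0.453 [-0.0108 -0.1752  0.1052] F [-2.1 -0.7  3.4] 0.014 10.0 26.12
0.546 [-0.0029 -0.1752  0.1058] F [-1.7 -0.2  1.8] 0.0135 10.0 26.43
0.639 [ 0.005  -0.1752  0.1059] F [-1.2 -2.   2.1] 0.0135 10.0 26.73
0.732 [ 0.0128 -0.1751  0.1052] F [-1.9 -2.7  1.8] 0.0136 10.0 27.04
0.825 [ 0.0207 -0.175   0.1038] F [-2.6 -2.6  2.1] 0.0135 10.0 27.35
fine [ 0.0196 -0.175   0.104 ] F [-0.6 -1.8  1.5] 0.0138 10.0 27.9
fine [ 0.02   -0.1751  0.1039] F [-2.  -1.4  2.7] 0.014 10.0 28.45
handle [ 0.0245 -0.1669  0.146 ] 0.47
disc [-0.002   0.0004  0.1519] 0.9
```

View pics/end.png

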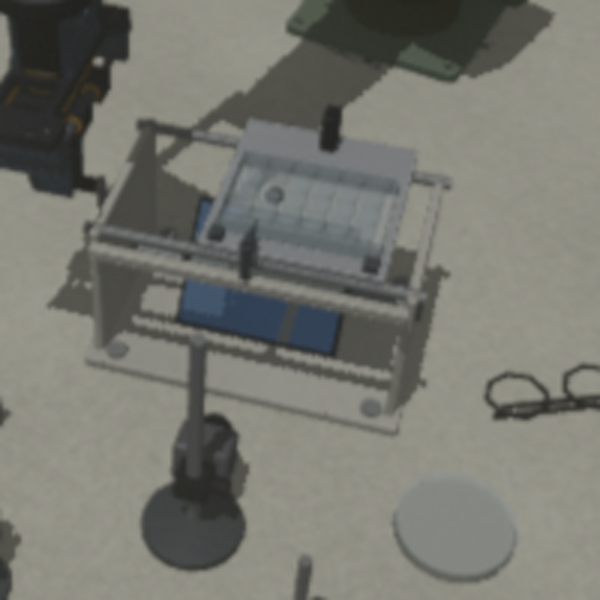

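The mirror glass (blue, around (260,310)) is tilted toward the camera. The gripper holds the handle at the left, around (90,190), the disc is on the pointer line, and the camera, spectacles and dish look unmoved. Handing in.

Run:
```python
from hold import *
show("end"); print(ctrl.hand_in())
```

```text
end [ 0.02   -0.175   0.1039] F [-0.  -2.1  3.2] 0.0139 10.0 28.6
the job is handed in; nothing more can be done
None
```

I handed the job in at about 29 s: the disc is within about 1 mm of the pointer line, and the gripper is holding the handle at a calculated mirror angle of about 0.825 rad, which I couldn't check through the bench camera's own view.

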